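# Lock the test enclosure with the panel key

### The job

Take the T-handled panel key out of its black stand, put its blade into the lock on the grey enclosure and, pressing lightly, turn it gently back and forth until the blade finds the hidden slot and the key goes fully home. Then turn the key anticlockwise, seen from above, until its handle points straight at the keeper, so that the lock's tongue lies under it, and let go, leaving the key in the lock. Do not force the key, and leave the circuit board, the solder spool and the screwdriver alone.

Things in the scene. Friction and masses are not known exactly. Their poses are not given: they have to be found in the camera images.
- key: Loose steel T-handled panel key, about 120 g, upright in the stand. Origin: centre of the underside of its round flange (32 mm wide, 4 mm thick); z up along the shank, the flat of handle and blade along x. Works equally well turned by half a turn.
- key_handle (a point): Centre of the key's flat T handle, 32 mm above the key's origin: 40 mm along the key's x, 10 mm along its y (hold it across this, from above), 32 mm high; below it a 12 mm thick round neck, then the flange.
- key_tip (a point): Middle of the lower end of the key's flat blade, 28 mm below the key's origin. The blade is 20 mm along the key's x and 6 mm along its y, in the same plane as the handle.
- stand: Black plastic block 60 x 60 x 38 mm, fixed to the bench; origin at the centre of its underside. The key hangs in its round hole (24 mm wide, 33 mm deep), the flange resting on the block's top; lift it straight up to free it.
- enclosure: Grey box fixed to the bench, 180 (x) x 220 (y) x 57 mm high; origin at the centre of its underside. On it the lock: a square dark steel boss 50 x 50 mm, 34 mm high, 30 mm from the middle towards -y, with a low hood (22 mm high) fanning out 70 mm from its axis between +x and +y.
- keyway (a point): Centre of the lock's round mouth in the boss's top face, 91 mm above the bench; axes as the box's. The hole is 22.8 mm wide, chamfered 3 mm; a black dust seal in it, without resistance, hides the core. Fully home, the key's flange rests on the boss (key origin at this point, within 4 mm). More than 30 N between key and lock damages it.
- board: Bystander: green circuit board, 100 x 150 mm with parts up to 16 mm high, lying on the bench; origin at the centre of its underside.
- spool: Bystander: grey solder spool standing on end, 56 mm wide, 46 mm high; origin at the centre of its underside.
- screwdriver: Bystander: screwdriver lying on the bench; origin on its underside.
- lock_foot (a point): Foot of the lock axis, 34 mm below the mouth; axes as the box's. The core's face is hidden 8 to 18 mm below the mouth, different each time; so is its slot (22.5 x 7.5 mm): along the box's x or up to 0.8 rad anticlockwise of it. Within some 0.08 rad of it the blade enters, else it rests on the face, flange 10 to 20 mm above the boss. Over some 20 N of push may drag the core round.
- keeper (a point): Top of the keeper, a small steel bridge on the box, 64 mm from the lock axis towards the box's +y. Once home, the key turns the core and its tongue (69 mm long, first hidden under the hood, in line with the slot) against 0.12 N m friction; both stay where left. Locked: handle along the box's y within 0.2 rad. The blade has 0.08 rad of play either way; no stop before 1.9 rad.
Things that resemble listed ones, but are neither listed nor needed, are in the scene too. Leave any yellow look-alike of the key alone.

How it is judged (in metres and radians):
On the way:
1. the key is fully home in the lock, not yet turned to locked (z of key in the frame of keyway between -0.003 and 0.004 m and horizontal distance between key and keyway below 0.004 m and angle between the x axis of key and the y axis of keyway, either way round above 0.4 rad), for 0.1 s.
At the end, for the whole second after the job is handed in: The key is turned to locked (handle along the box's y axis, towards the keeper, within 0.2 rad, either way round) and left standing at rest in the lock, fully home (flange within 4 mm of the boss, on the lock axis within 4 mm, tilted less than 0.15 rad) (angle between the x axis of key and the y axis of keyway, either way round below 0.2 rad and z of key in the frame of keyway between -0.003 and 0.004 m and horizontal distance between key and keyway below 0.004 m and angle between key's own z axis and vertical below 0.15 rad and linear speed of key below 0.02 m/s); the robot touches nothing.
It fails at once if the key is forced: more than 30 N between key and lock (contact force between key and enclosure above 30 N).
It fails at once if the circuit board is disturbed (moved over 20 mm) (distance of board from where it was at the start of the episode above 0.02 m).
It fails at once if the solder spool is disturbed (moved over 20 mm) (distance of spool from where it was at the start of the episode above 0.02 m).
It fails at once if the screwdriver is disturbed (moved over 20 mm) (distance of screwdriver from where it was at the start of the episode above 0.02 m).
It also fails if it takes over 58 s, if anything falls off the work surface, if the arm or the gripper's body presses on something with over 40 N, if the wrist force passes 120 N, or if a joint passes its speed limit or range.

### The arm

A 6-joint arm with a two-finger parallel gripper is mounted at the origin on the work surface. World frame = base frame: x ahead of the robot, y to its left, z up, the work surface at z = 0. Lengths are in m, angles in degrees, forces in N, time in s.
With the tool pointing down it reaches from about 0.3 to 0.75 m from the base axis. Payload 8.5 kg.
Tool frame: the origin (TCP) lies midway between the tips of the shut fingers; the grasp point (between the pads) lies env.tcp_to_grasp behind it (env.tcp_to_grasp is the distance from the TCP to the grasp point, in m); z points along the fingers, y is the line along which they close (so a half turn about z gives the same grasp; the last joint's range is limited). The gripper opens to 85 mm and grips with 20 to 120 N. Pads are 22 mm wide; open, the fingers measure 114 mm over their backs; the gripper's body (76 mm by 85 mm) begins 54 mm behind the grasp point. The pads swing forward as they close: fully open they stand 13 mm farther back than shut.
Start: joints at [-12.336, 21.807, 74.336, -0, 83.858, -12.336], TCP at [0.55, 0, 0.231] pointing down, gripper open.
Joint ranges: [-178.18, 178.18], [-50.72, 133.34], [12.68, 142.11], [-81.47, 261.47], [9.98, 163.14], [-165.26, 165.26]. Speed limits (degrees/s): [136.94, 136.94, 180, 180, 180, 180].

### API

Orientations are given as a 3x3 rotation matrix whose columns are the frame's x, y, z axes.
In Python, from rig import observe, optics, job, env gives the robot as it stands. The module is installed in compiled form; this text tells all that it offers.
- The arm moves only by the shell command python3 -m jog 'ROWS' [FORCE]. ROWS is JSON, a list of rows, each a list of 7 numbers: the turn, a rotation vector about the tool's x, y, z in rad, then the shift along the tool's x, y, z in m, then the opening in per cent of the stroke, from 0 (shut) to 100 (fully open). A call has 1 to 10 rows; each row shifts and turns the commanded pose from where the row before left it, along the tool's axes as they then stand; what a row does not reach is not made up. A row lasts 1/8 s, in which the tool goes at most 62.5 mm and 10.7 degrees, less where a joint would pass 70% of its speed; a pose out of reach is approached as far as the arm can. A call is refused whole if a number of a shift passes 0.0625 or a number of a turn 0.188, either way. A call with a gripper value outside its range is refused whole. The fingers move at their own pace and stop on an object; FORCE is the grip in N (left out, the last holds). Time passes only in rows, so rows that do not move let the fingers close. It gives the time, the measured TCP pose, the force, the opening and the grip force at its end, in the units of the state.
- observe(): the state, without advancing time (a new reading comes with each control period).
- optics.get_image(name): name is "scene" or "side" or "wrist"; returns a dict with "pixels" (384x512x3 uint8, red, green, blue), "mtx" (3x3 intrinsics, pixels), "rvec" (rotation vector, rad) and "tvec" (3), from world to camera coordinates, as OpenCV has them. Camera axes: x right, y down, z forward; pixel columns grow to the right and rows downward; lengths in m; the calibration is good to about 2 mm. A picture is of the moment at which its call begins. There is no depth.
- job.close_job(): hands the job in; it is judged then, once.
The state is a dict: "time_s": time; "q": joint angles; "qvel": joint speeds; "joint_efforts": joint torques, N m; "position": TCP position; "tool_rot": TCP orientation; "ft_force": force on the tool from outside, world axes, zero at the start; "wrist_torque": the same for the moment, N m; "grip_width": finger opening in m; "gripper_force": force on a finger pad.
Only numpy, scipy, OpenCV 4.12 (cv2) and the standard library are available. Lean on these libraries where they do the work, as an engineer would, in place of code of your own. Each camera call takes 0.05 s, during which the arm holds its last target. There are 200 camera calls.

## Working session

There is one attempt and no reset: what is moved stays moved. The work goes in short steps, Python scripts to look and compute and a shell command to move; the robot and the scene stay as the last step left them, time stands still between calls to the robot, and variables do not carry over. Pictures are saved under pics/ and viewed, at most 12 in all, crops included, and the job is handed in when it is done.

```bash
mkdir -p pics; cat > h.py <<'E'
import numpy as np, cv2
from rig import observe, optics, job, env
def grab(n,tag):
    d=optics.get_image(n); cv2.imwrite(f'pics/{tag}.png',d['pixels'][:,:,::-1]); np.savez(f'pics/{tag}.npz',**{k:np.array(v) for k,v in d.items()}); return d
def load(tag): return dict(np.load(f'pics/{tag}.npz'))
def ray(d,u,v):
    R,_=cv2.Rodrigues(np.array(d['rvec'],float)); t=np.array(d['tvec'],float).ravel()
    return -R.T@t, R.T@np.linalg.solve(np.array(d['mtx']),[u,v,1.])
def plane(d,u,v,z):
    c,r=ray(d,u,v); return c+r*(z-c[2])/r[2]
def proj(d,p): return cv2.projectPoints(np.array(p,float).reshape(-1,3),np.array(d['rvec'],float),np.array(d['tvec'],float),np.array(d['mtx']),None)[0][:,0]
E
python3 - <<'E'
from h import *
a=[]
for n in ['scene','side','wrist']:
    d=grab(n,n+'0'); print(n,ray(d,256,192)[0].round(3)); a.append(d['pixels'])
print(env.tcp_to_grasp, {k:v for k,v in observe().items()})
E
```

```text
scene [ 1.207 -0.373  0.794]
side [0.535 0.891 0.774]
wrist [0.55  0.076 0.373]
0.0187 {'time_s': 0.15, 'q': array([-1.23371739e+01,  2.18336700e+01,  7.43697830e+01, -1.12461543e-03,
        8.38586092e+01, -1.23361430e+01]), 'qvel': array([ 0.02821709, -0.14473424, -0.15748878, -0.02398948,  0.02794713,
        0.0565036 ]), 'joint_efforts': array([ 1.94521621e-03, -4.48624384e+01, -2.31344014e+01, -1.86937300e-04,
        3.77541786e-03, -1.65174959e-05]), 'position': array([5.49793039e-01, 2.44188114e-05, 2.30868518e-01]), 'tool_rot': array([[ 1.59941807e-05,  9.99999436e-01, -1.06234390e-03],
       [ 9.99999977e-01, -1.57685754e-05,  2.12373636e-04],
       [ 2.12356765e-04, -1.06234728e-03, -9.99999413e-01]]), 'ft_force': array([ 0.00293685,  0.59489823, -0.19395731]), 'wrist_torque': array([-0.02784795,  0.05817923,  0.00294563]), 'gripper_force': 0.0, 'grip_width': 0.08501651580429509}
```

View pics/scene0.png

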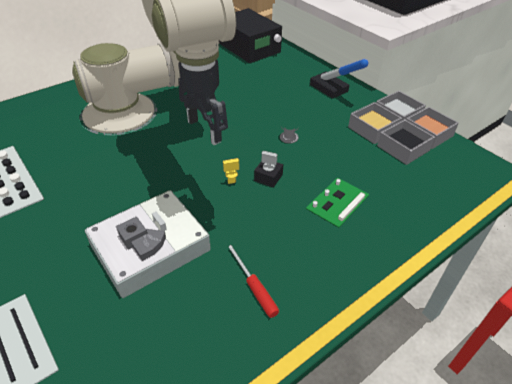

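View pics/side0.png

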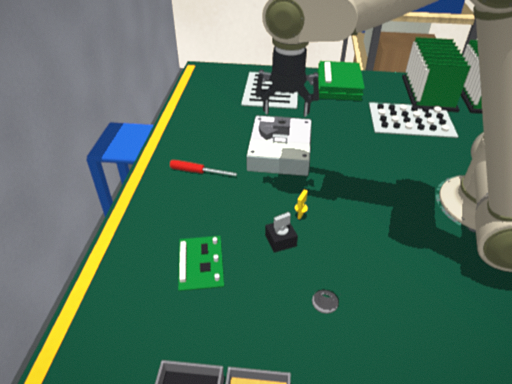

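View pics/wrist0.png

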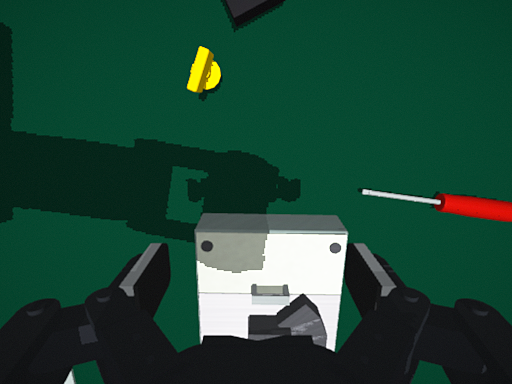

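The key, grey in its black stand, is at scene (268,168) and side (282,230). It could be confused with the yellow key at scene (231,170), side (301,205) and wrist (203,70), which I leave alone. The spool is at scene (289,136). The box, with its boss, is at scene (135,232), side (273,130) and wrist (270,330). I choose the grey key, and check it in a close crop.

```bash
python3 - <<'E'
from h import *
s=load('scene0')['pixels'];e=load('side0')['pixels'];w=load('wrist0')['pixels']
def c(im,x,y,W,H,k): return cv2.resize(im[y:y+H,x:x+W],(W*k,H*k),interpolation=cv2.INTER_CUBIC)
top=np.hstack([c(s,246,142,50,50,6),c(e,255,202,50,50,6)])
bot=np.hstack([c(s,80,185,150,110,2)[:, :300],c(e,242,110,75,70,4)[:220]])
cv2.imwrite('pics/crop1.png',np.vstack([top,bot])[:,:,::-1])
E
```

```text
(no output)
```

View pics/crop1.png

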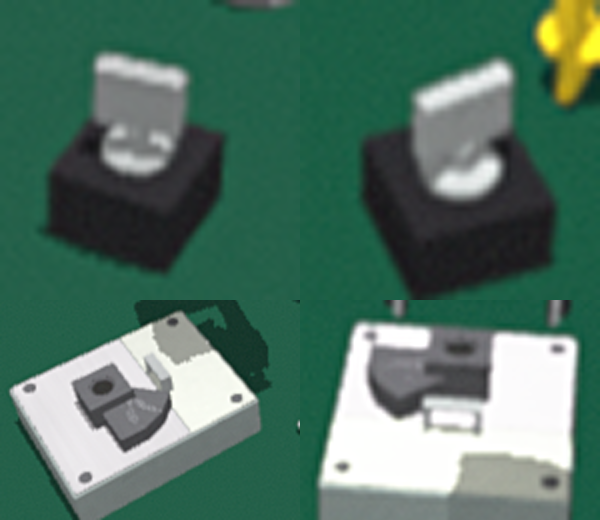

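The crop shows the grey key upright in the stand, its handle top centre at scene (269.5,153.3) and side (282.4,216.2). The mouth is at scene (131.5,228.5) and side (282,121.7), with the keeper and hood visible beside it.

```bash
python3 - <<'E'
from h import *
s,e,w=load('scene0'),load('side0'),load('wrist0')
def tri(p,q):
    c1,r1=ray(s,*p);c2,r2=ray(e,*q);A=np.c_[r1,-r2];k=np.linalg.lstsq(A,c2-c1,rcond=None)[0]
    a,b=c1+k[0]*r1,c2+k[1]*r2;return ((a+b)/2).round(4),np.linalg.norm(a-b).round(4)
print('handle',tri((269.5,153.3),(282.4,216.2)),plane(s,269.5,153.3,.086).round(4),plane(e,282.4,216.2,.086).round(4))
for d,a,b in((s,(261.8,152.8),(277.3,155)),(e,(274.5,218.7),(290.3,213.7))):
    v=plane(d,*b,.086)-plane(d,*a,.086);print(v.round(4),np.degrees(np.arctan2(v[1],v[0])))
print('mouth',tri((131.5,228.5),(282,121.7)),plane(s,131.5,228.5,.091).round(4),plane(e,282,121.7,.091).round(4))
# box front edge in the wrist picture: top-face far edge, z=.057
for y in ():pass
g=w['pixels'].astype(int)
pts=[]
for u in range(210,340,6):
    col=g[200:300,u]; 
    r=[v for v in range(99) if col[v+1].sum()-col[v].sum()>90 or False]
    pts.append((u,[x+200 for x in r]))
print(pts)
E
```

```text
handle (array([0.5389, 0.1931, 0.0829]), np.float64(0.0001)) [0.5419 0.1907 0.086 ] [0.5389 0.1962 0.086 ]
[0.0313 0.0268 0.    ] 40.482435403287326
[-0.0356 -0.0204  0.    ] -150.16937736089946
mouth (array([ 0.5626, -0.2109,  0.0859]), np.float64(0.0007)) [ 0.5677 -0.212   0.091 ] [ 0.5621 -0.2033  0.091 ]
[(210, [212, 231, 250, 266, 293]), (216, [212, 267, 293]), (222, [212, 232, 269, 293]), (228, [212, 232, 270, 293]), (234, [212, 232, 272, 293]), (240, [212, 232, 272, 293]), (246, [213, 232, 270, 293]), (252, [213, 232, 269, 294, 295]), (258, [213, 232, 269, 295]), (264, [213, 232, 247, 260, 295]), (270, [213, 229, 233, 295, 296]), (276, [213, 229, 233, 295, 296]), (282, [213, 229, 230, 233, 295, 296]), (288, [213, 229, 230, 233, 295, 296]), (294, [213, 229, 230, 233, 294]), (300, [229, 230, 233]), (306, [229, 230, 233]), (312, [229, 230, 233, 294]), (318, [230, 233, 234, 294]), (324, [214, 230, 233, 234, 294]), (330, [214, 230, 233, 234, 250, 251]), (336, [214, 230, 231, 234, 252, 253])]
```

```bash
python3 - <<'E'
from h import *
w=load('wrist0');p=observe()['position']
print(plane(w,256,192,.086),proj(w,[p,p+[0,0,-.1],[.54,.193,.086],[.565,-.207,.091]]),ray(w,256,192))
# where must the target be (dy from TCP) to be seen at centre
E
```

```text
[ 0.54771144 -0.01263332  0.086     ] [[258.02556167 249.61221436]
 [258.06050156 193.28924441]
 [245.85022209 -52.06918826]
 [271.0295966  351.07316487]] (array([0.54985671, 0.07581075, 0.37349498]), array([-0.00713199, -0.29403381, -0.955782  ]))
```

```bash
python3 -m jog '[[0,0,0,0.055,-0.005,0,100],[0,0,0,0.055,-0.005,0,100],[0,0,0.16,0,0,0,100],[0,0,0.16,0,0,0,100],[0,0,0.16,0,0,0,100],[0,0,0.16,0,0,0,100],[0,0,0.16,0,0,0,100],[0,0,0,0,0,0,100]]'
```

```text
time_s: 1.15
position: [0.5399, 0.11, 0.2311]
tool_rot: [[0.716, 0.698, -0.001], [0.698, -0.716, 0.0], [-0.0, -0.0, -1.0]]
ft_force: [0.9, -0.2, 0.1]
grip_width: 0.0853
gripper_force: 0.0
```

```bash
python3 - <<'E'
from h import *
d=grab('wrist','w1'); print(proj(d,[.54,.193,.086]))
im=d['pixels']; h=cv2.cvtColor(im,cv2.COLOR_RGB2HSV)
m=((h[...,1]<60)&(h[...,2]>100)).astype(np.uint8)
n,l,st,ce=cv2.connectedComponentsWithStats(m)
for i in range(1,n):
    if st[i,4]>60: print(i,st[i],ce[i].round(1))
E
```

```text
[[195.54410869 118.66976125]]
1 [  17   53   50   51 1722] [42.4 77.7]
2 [ 187   95   31   46 1004] [200.4 116.9]
4 [422 110  80  56 552] [461.6 137.1]
5 [ 353  196  159  131 9368] [432.7 257.4]
6 [119 243  42  54 668] [138.2 269.1]
7 [ 317  256   46   74 1561] [339.3 294.4]
16 [411 360  39  24 684] [429.5 373.6]
17 [ 64 373  41  11 304] [ 81.3 379.2]
```

View pics/w1.png

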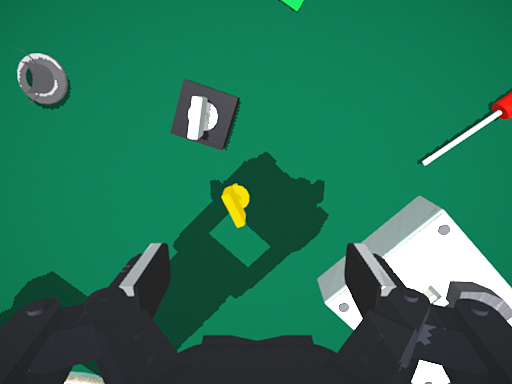

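The key is at (200,117): handle strip on the left, flange on the right, in the stand at (205,115). The yellow one at (236,203) is clear of the path.

```bash
python3 - <<'E'
from h import *
d=load('w1');im=d['pixels']
print(*[' '.join('%3d'%x for x in im[v,184:222].min(-1)) for v in range(92,144,4)],sep='\n')
h=cv2.cvtColor(im,cv2.COLOR_RGB2HSV)
# stand
m=((h[...,2]<75)&(h[...,1]<90)).astype(np.uint8); m[:, :165]=0;m[160:]=0;m[:,250:]=0
m[95:142,187:219]|=(h[95:142,187:219,1]<60)
m=cv2.morphologyEx(m,cv2.MORPH_OPEN,np.ones((3,3)))
c=max(cv2.findContours(m,0,2)[0],key=cv2.contourArea);r=cv2.minAreaRect(c);print(r,cv2.boxPoints(r))
for p in cv2.boxPoints(r): print(plane(d,*p,.038).round(4))
E
```

```text
76  76  78  77  76  77  78  78  77  76  78  78  77  77  78  78  76  78  78  79  77  80  80  78  81  79  80  79  80  79  80  80  80  80  79  78  73  72
 77  76  78  76  76  75  72  57 198 255 255 254 243 211 170 148 138 129 119  96  85  79  71  75  76  78  79  82  81  80  80  79  79  80  81  80  79  79
 74  77  77  75  75  72  55 213 255 255 255 254 255 255 255 255 255 242 195 135 142 149 146  96  28  64  78  77  80  79  81  80  78  80  81  80  81  80
 74  75  75  75  76  67  57 238 255 255 254 254 255 255 255 255 255 235 135 140 146 144 157 182 190 191 188 208 175  57  67  77  76  77  77  78  78  80
 75  75  74  69  52 177 255 255 255 255 254 255 255 255 255 255 238 196 135 146 146 145 166 188 183 176 228 255 255 255 255 249  71  69  78  78  79  78
 74  73  70  46 255 255 252 254 255 254 255 255 255 255 255 255 236 136 145 145 144 149 164 181 180 228 255 255 255 255 255 255 255  65  66  78  78  77
 74  69  65  94 255 255 252 254 255 254 255 255 255 255 255 253 197 136 147 148 148 168 169 151 166 172 239 255 255 255 255 255 255 255  63  73  76  79
 71  71  70  61  69 245 255 255 255 2
[... 356 characters left out ...]
85 182 235 255 255 215  79  35  62  76  75  76  76  75  75  77
 71  69  57 123 255 255 255 255 254 254 255 255 255 254 198 137 149 154 145  88  18  30  31  40  64  75  74  73  74  77  77  75  77  76  75  76  76  77
 67  68  44 254 255 255 255 255 255 255 255 255 255 238 140 151 143 104  58  29  35  36  37  35  47  69  74  73  74  73  72  75  73  73  74  73  74  73
 17  10  10  14  11  18  27  30  42  53  72  97  81  66  61  68  71  73  74  69  61  68  69  59  66  75  73  75  74  72  73  74  73  74  72  73  74  75
((201.5, 118.0), (46.0, 33.0), 90.0) [[185.  95.]
 [218.  95.]
 [218. 141.]
 [185. 141.]]
[0.542  0.2221 0.038 ]
[0.5666 0.1968 0.038 ]
[0.5302 0.1641 0.038 ]
[0.5045 0.1905 0.038 ]
```

```bash
python3 - <<'E'
from h import *
d=load('w1')
c=plane(d,194.5,117.7,.086);a=plane(d,196.6,97.5,.086);b=plane(d,192.2,138.5,.086);v=a-b
e=plane(d,201.5,100,.086)-plane(d,197.2,138,.086)
print(c,np.linalg.norm(v),np.degrees(np.arctan2(v[1],v[0])),np.degrees(np.arctan2(e[1],e[0])))
print('flange',plane(d,(188+217.5)/2,117.5,.042))
E
```

```text
[0.53998966 0.1942786  0.086     ] 0.03790990455024208 34.43640780792983 34.378382726802364
flange [0.53822826 0.19276304 0.042     ]
```

```bash
python3 -m jog '[[0,0,0.172,0,0,0,100],[0,0,0,0.024,-0.035,0,100],[0,0,0,0.023,-0.0345,0,100],[0,0,0,0,0,0.05,100],[0,0,0,0,0,0.04,100],[0,0,0,0,0,0,100]]' && python3 - <<'E'
from h import *
o=observe();print(o['position'],o['tool_rot'].round(4).tolist()); T=o['tool_rot'].T@(np.array([.5395,.1938,.054])-o['position']);print(T)
grab('wrist','w2');grab('side','s2')
E
```

```text
time_s: 1.95
position: [0.5383, 0.1938, 0.1391]
tool_rot: [[0.825, 0.566, -0.006], [0.566, -0.825, -0.001], [-0.005, -0.003, -1.0]]
ft_force: [0.3, 0.1, 1.7]
grip_width: 0.0852
gripper_force: 0.0
[0.53829733 0.1937701  0.13906025] [[0.8245, 0.5658, -0.0059], [0.5658, -0.8246, -0.0008], [-0.0054, -0.0027, -1.0]]
[0.00146379 0.0008831  0.08505157]
```

View pics/w2.png

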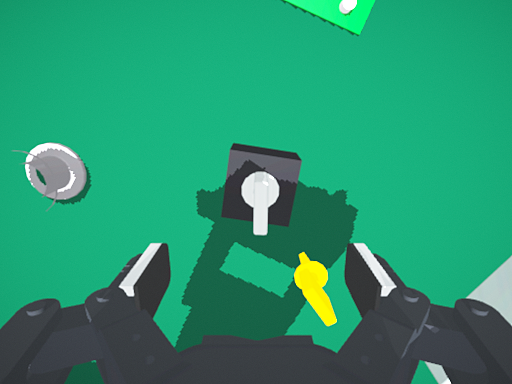

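The key is centred at (260,200) between the pads; the yellow one at (312,285) is near the right finger's path, so I check its clearance.

```bash
python3 - <<'E'
from h import *
o=observe();R=o['tool_rot'];p=o['position']
for tag in('w1','w2','scene0','side0'):
    d=load(tag);h=cv2.cvtColor(d['pixels'],cv2.COLOR_RGB2HSV)
    m=cv2.inRange(h,(22,150,100),(35,255,255));n,l,s,c=cv2.connectedComponentsWithStats(m)
    for i in range(1,n):
        if 30<s[i,4]<2000:
            x,y,w,hh=s[i,:4];print(tag,s[i],[(R.T@(plane(d,c[i][0],c[i][1],z)-p)).round(3)[:2].tolist() for z in(.0,.03,.06)])
d=load('w2'); g=d['pixels'].min(-1)
for v in range(196,240,6): 
    r=np.where(g[v,235:290]>150)[0]+235; print(v,r.min() if len(r) else '',r.max() if len(r) else '')
for z in(.0,.03,.06):print([(R.T@(plane(d,u,v,z)-p)).round(3)[:2].tolist() for u,v in((302,254),(330,324))])
k=np.array([.5395,.1938,.086]);ax=np.array([.825,.565,0])*.02
print(proj(d,[k,k+ax,k-ax]))
E
```

```text
w1 [221 183  29  45 807] [[-0.108, 0.049], [-0.097, 0.049], [-0.086, 0.05]]
w2 [ 294  252   43   74 1542] [[-0.124, 0.059], [-0.103, 0.053], [-0.082, 0.046]]
scene0 [223 159  16  25 279] [[-0.111, 0.004], [-0.098, 0.036], [-0.085, 0.068]]
side0 [295 189  13  30 229] [[-0.119, 0.086], [-0.099, 0.061], [-0.08, 0.035]]
side0 [232 378  53   6 166] [[0.226, -0.272], [0.232, -0.284], [0.239, -0.296]]
196 243 277
202 246 274
208 254 267
214 253 267
220 253 267
226 253 267
232 253 266
238  
[[-0.083, 0.044], [-0.173, 0.08]]
[[-0.067, 0.039], [-0.147, 0.071]]
[[-0.05, 0.034], [-0.12, 0.063]]
[[260.61312782 209.90698859]
 [260.70652072 182.28610029]
 [260.52491671 235.99536683]]
```

```bash
python3 -m jog '[[0.002,-0.006,0,0.0015,0.0007,0,100],[0,0,0,0,0,0.03,100],[0,0,0,0,0,0.03,100],[0,0,0,0,0,0.024,100],[0,0,0,0,0,0,100],[0,0,0,0,0,0,0],[0,0,0,0,0,0,0],[0,0,0,0,0,0,0],[0,0,0,0,0,0,0],[0,0,0,0,0,0,0]]' 50
```

```text
time_s: 3.3
position: [0.5409, 0.1941, 0.0577]
tool_rot: [[0.826, 0.564, -0.005], [0.564, -0.826, -0.002], [-0.005, -0.002, -1.0]]
ft_force: [-1.9, 0.7, 2.7]
grip_width: 0.0093
gripper_force: 50.5
```

```bash
python3 -m jog '[[0,0,0,0,0,-0.03,0],[0,0,0,0,0,-0.05,0],[0,0,0,0,0,-0.04,0],[0,0,0,0,0,0,0],[0,0,0,0,0,0,0]]' 60
python3 - <<'E'
from h import *
d=grab('wrist','w3');grab('side','s3');grab('scene','c3')
o=observe();p=o['position'];R=o['tool_rot'];print(o['ft_force'],R.round(4).tolist(),p)
# expected key points in tool frame: origin 20mm ahead of TCP; flange ring
print(proj(d,[p+R@[0,0,.02],p+R@[.016,0,.016],p+R@[-.016,0,.016],p+R@[0,0,.048],p+R@[.02,0,-.028]]))
a=d['pixels'][150:384,150:370];b=cv2.resize(load('s3')['pixels'][140:280,220:340],None,fx=2,fy=2)
cv2.imwrite('pics/crop3.png',np.hstack([cv2.resize(a,None,fx=1.5,fy=1.5)[:280],b])[:,:,::-1])
E
```

```text
time_s: 3.92
position: [0.5409, 0.1941, 0.1762]
tool_rot: [[0.826, 0.564, -0.008], [0.564, -0.826, -0.002], [-0.008, -0.003, -1.0]]
ft_force: [0.0, -0.3, -1.9]
grip_width: 0.0093
gripper_force: 58.9
[-0.48964551 -0.37894159 -1.68719869] [[0.826, 0.5636, -0.0089], [0.5636, -0.8261, -0.0022], [-0.0086, -0.0032, -1.0]] [0.54095981 0.19410516 0.17586729]
[[259.94004835 231.34935213]
 [260.04148036 208.38960609]
 [259.94692828 258.75712377]
 [259.62522412 214.08207368]
 [260.89498122 235.83945224]]
```

View pics/crop3.png

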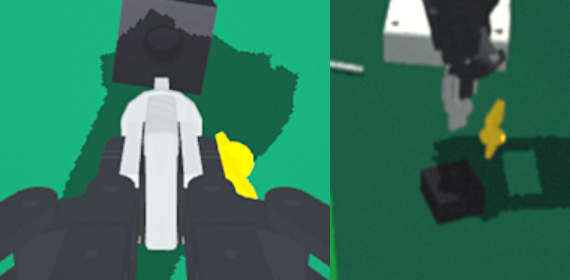

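Key firmly held, flange front at about wrist (258,209) as predicted; the hand and key both look 2 px left of the calibration, i.e. about 1 mm of tool-y camera bias.

```bash
python3 -m jog '[[0,0,0.15,0,0,-0.03,0],[0,0,0.15,0,0,0,0],[0,0,0.15,-0.03,0.03,0,0],[0,0,0.15,0,0.055,0,0],[0,0,0,0,0.06,0,0],[0,0,0,0,0.06,0,0],[0,0,0,0,0.06,0,0],[0,0,0,0,0.06,0,0],[0,0,0,0,0.06,0,0],[0,0,0,0,0,0,0]]'
python3 - <<'E'
from h import *
d=grab('wrist','w4');grab('side','s4');grab('scene','c4')
o=observe();print(o['ft_force'],o['tool_rot'].round(4).tolist(),o['position'],proj(d,[.565,-.205,.091]))
E
```

```text
time_s: 5.32
position: [0.5291, -0.2014, 0.2066]
tool_rot: [[1.0, -0.006, -0.008], [-0.006, -1.0, -0.001], [-0.008, 0.001, -1.0]]
ft_force: [-0.2, 0.5, -1.7]
grip_width: 0.0091
gripper_force: 59.1
[-0.61846072  0.76444438 -1.54234954] [[1.0, -0.0009, -0.0073], [-0.0009, -1.0, -0.0006], [-0.0073, 0.0006, -1.0]] [ 0.52941181 -0.19692127  0.20740232] [[262.81199529 144.37508065]]
```

View pics/w4.png

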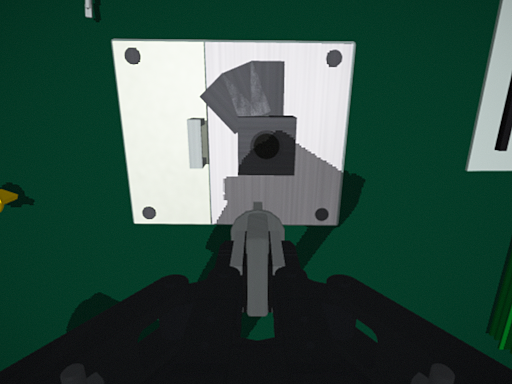

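The wrist view shows the mouth at (266,146), the boss at (267,146) and the keeper at (195,143). The box top's corners are (113,40), (354,42), (338,225) and (134,223).

```bash
python3 - <<'E'
from h import *
d=load('w4');im=d['pixels']
C=[plane(d,*p,.057) for p in((113,40),(354,42),(338,225),(134,223))]
for i in range(4):
    v=C[(i+1)%4]-C[i];print(np.linalg.norm(v).round(4),np.degrees(np.arctan2(v[1],v[0])).round(2))
b=np.mean(C,0);print('box',b)
H=[plane(d,*p,.057) for p in((132.5,56),(334,58),(321.5,214.5),(149.5,213))]
for i in range(4):
    v=H[(i+1)%4]-H[i];print('h',np.linalg.norm(v).round(4),np.degrees(np.arctan2(v[1],v[0])).round(2))
print('holes',np.mean(H,0))
g=im[125:170,240:297].max(-1)
m=(g<38).astype(np.uint8);n,l,s,c=cv2.connectedComponentsWithStats(m)
for i in range(1,n):
    if s[i,4]>60: print(s[i,:4]+[240,125,0,0],s[i,4],c[i]+[240,125],plane(d,*(c[i]+[240,125]),.091))
print(*[' '.join('%2d'%x for x in im[v,245:290].max(-1)) for v in range(128,166,4)],sep='\n')
E
```

```text
0.2126 -90.86
0.1758 179.63
0.2159 88.94
0.1751 -1.46
box [ 0.5634571 -0.1786481  0.057    ]
h 0.1804 -90.95
h 0.1509 179.03
h 0.18 89.02
h 0.1508 -0.85
holes [ 0.56280485 -0.17820346  0.057     ]
[253 133  27  27] 542 [266.4298893  146.25830258] [ 0.56335331 -0.20811631  0.091     ]
92 90 92 90 88 91 89 89 89 88 89 89 91 89 89 91 88 91 91 89 92 88 91 90 91 91 90 90 90 90 92 89 90 91 91 91 90 91 89 88 86 87 86 87 89
94 94 97 96 93 94 96 93 95 95 96 98 94 83 76 66 62 66 67 69 71 70 74 71 72 66 58 59 62 60 53 37 45 44 43 44 43 52 62 61 65 76 93 96 95
93 94 94 94 95 97 92 95 84 64 67 69 62 46 33 31 30 31 32 33 30 29 30 26 23 22 18 15 14 25 34 39 41 40 38 41 40 39 43 42 42 41 40 40 56
99 100 99 101 101 100 79 60 67 62 41 30 30 30 31 31 32 33 31 31 36 24 14 15 17 16 19 16 18 17 16 15 20 32 42 41 43 43 45 45 47 45 43 44 43
97 95 95 95 94 78 68 69 56 33 29 32 24 16 14 15 13 15 18 15 16 16 18 18 19 17 16 18 18 20 19 18 17 18 31 41 40 39 44 43 43 42 45 45 42
92 91 93 94 92 72 61 60 43 23 17 17 19 16 17 18 14 15 18 15 17 18 16 18 16 20 17 19 15 17 18 19 17 19 31 44 42 38 42 41 41 40 42 41 41
89 87 94 91 71 45 38 39 41 36 27 16 18 18 18 17 16 20 17 18 13 18 15 17 17 15 17 17 15 18 17 13 24 37 41 39 39 39 42 41 41 40 40 41 42
79 37 40 42 42 45 42 44 41 41 43 42 38 29 17 15 14 14 17 17 16 16 15 17 14 18 14 15 17 28 39 43 42 43 44 43 44 44 43 41 43 40 43 43 44
41 46 43 43 44 44 44 45 43 42 42 43 41 41 41 42 40 42 43 42 42 42 41 43 41 42 41 40 41 43 38 42 41 41 40 42 44 42 43 42 45 41 41 42 42
41 42 42 42 43 43 45 44 43 43 44 43 42 45 41 42 44 43 42 44 41 42 43 46 41 41 42 41 43 42 41 43 44 42 44 43 43 43 43 40 41 42 41 42 42
```

```bash
python3 -m jog '[[0,0.007,0.016,0.034,0.0125,0,0],[0,0,0,0,0,0.03,0],[0,0,0,0,0,0.018,0],[0,0,0,0,0,0,0],[0,0,0,0,0,0,0],[0,0,0,0,0,0,0]]'
python3 - <<'E'
from h import *
o=observe();print(o['ft_force'],o['wrist_torque'],o['tool_rot'].round(4).tolist(),o['position'])
c=grab('scene','c5');s=grab('side','s5')
p=o['position'];R=o['tool_rot']
for d in(c,s): print(proj(d,[p+R@[0,0,.0477],p+R@[0,0,.0197],[.5633,-.2095,.091]]))
a=cv2.resize(c['pixels'][150:250,80:180],None,fx=4,fy=4,interpolation=2);b=cv2.resize(s['pixels'][60:160,232:332],None,fx=4,fy=4,interpolation=2)
cv2.imwrite('pics/crop5.png',np.hstack([a,b])[:,:,::-1])
E
```

```text
time_s: 6.22
position: [0.564, -0.2101, 0.161]
tool_rot: [[1.0, -0.017, 0.002], [-0.017, -1.0, -0.003], [0.003, 0.003, -1.0]]
ft_force: [0.3, 0.3, -1.5]
grip_width: 0.0088
gripper_force: 59.2
[ 0.27194523  0.27370663 -1.47707416] [ 0.02398376  0.0363794  -0.0219409 ] [[0.9999, -0.0167, 0.0025], [-0.0167, -0.9999, -0.0027], [0.0025, 0.0027, -1.0]] [ 0.56402526 -0.2100693   0.1609574 ]
[[129.51500691 220.22878794]
 [126.8691626  211.17410516]
 [131.67679047 226.74231291]]
[[281.81424303 114.05799641]
 [282.29780513 105.8317547 ]
 [281.72140676 120.57786258]]
```

View pics/crop5.png

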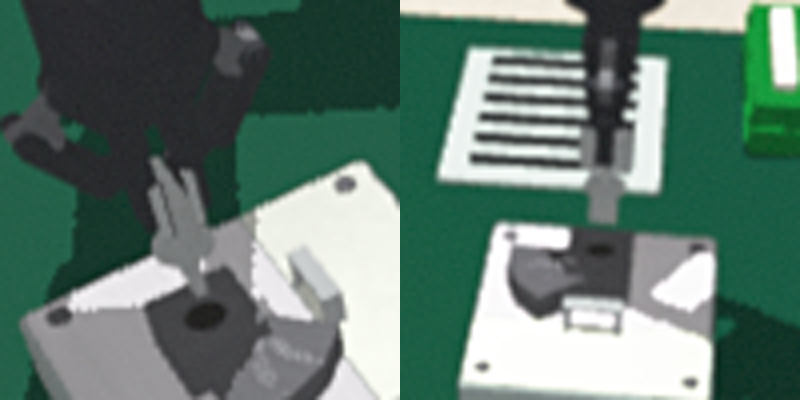

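In the crop the tip is at scene (130,224) and side (282.8,115.5), the mouth at (131.5,229) and (282,122). The tip is over the mouth to about 1 mm, so I lower gently.

```bash
python3 -m jog '[[0,0,0,0,0,0.01,0],[0,0,0,0,0,0.008,0],[0,0,0,0,0,0.004,0],[0,0,0,0,0,0.003,0],[0,0,0,0,0,0.002,0],[0,0,0,0,0,0,0],[0,0,0,0,0,0,0]]'
```

```text
time_s: 7.2
position: [0.5637, -0.2103, 0.1331]
tool_rot: [[1.0, -0.017, 0.001], [-0.017, -1.0, -0.002], [0.001, 0.002, -1.0]]
ft_force: [0.2, -0.7, -1.5]
grip_width: 0.0088
gripper_force: 59.2
```

```bash
python3 -m jog '[[0,0,0,0,0,0.001,0],[0,0,0,0,0,0.001,0],[0,0,0,0,0,0.001,0],[0,0,0,0,0,0.001,0],[0,0,0,0,0,0,0]]'
```

```text
time_s: 7.82
position: [0.5636, -0.2103, 0.1288]
tool_rot: [[1.0, -0.017, 0.001], [-0.017, -1.0, -0.002], [0.001, 0.002, -1.0]]
ft_force: [-0.5, -0.3, -1.9]
grip_width: 0.0093
gripper_force: 59.2
```

```bash
python3 -m jog '[[0,0,0,0,0,0.001,0],[0,0,0,0,0,0.001,0],[0,0,0,0,0,0.001,0],[0,0,0,0,0,0,0]]'
```

```text
time_s: 8.32
position: [0.5639, -0.2104, 0.1267]
tool_rot: [[1.0, -0.017, 0.002], [-0.017, -1.0, -0.003], [0.002, 0.002, -1.0]]
ft_force: [-0.5, -0.6, 5.7]
grip_width: 0.0088
gripper_force: 60.3
```

```bash
python3 -m jog '[[0,0,-0.05,0,0,0,0],[0,0,-0.05,0,0,0,0],[0,0,0,0,0,0,0]]'; python3 -c "
from h import *;print(observe()['wrist_torque'])"
```

```text
time_s: 8.7
position: [0.5637, -0.2102, 0.1257]
tool_rot: [[0.997, 0.082, 0.001], [0.082, -0.997, -0.002], [0.001, 0.002, -1.0]]
ft_force: [-0.2, 0.5, -1.0]
grip_width: 0.009
gripper_force: 59.2
[ 0.04750536 -0.02472042 -0.03257648]
```

```bash
python3 -m jog '[[0,0,-0.05,0,0,0,0],[0,0,-0.05,0,0,0,0],[0,0,0,0,0,0,0]]'; python3 -c "
from h import *;print(observe()['wrist_torque'])"
```

```text
time_s: 9.07
position: [0.5636, -0.21, 0.1256]
tool_rot: [[0.984, 0.181, 0.0], [0.181, -0.984, -0.001], [0.0, 0.001, -1.0]]
ft_force: [-0.6, 1.0, -1.3]
grip_width: 0.0087
gripper_force: 59.2
[ 0.3262179  -0.016488    0.03454156]
```

```bash
python3 -m jog '[[0,0,0,0,0,0.001,0],[0,0,0,0,0,0.001,0],[0,0,0,0,0,0,0]]'; python3 -c "
from h import *;print(observe()['wrist_torque'])"
```

```text
time_s: 9.45
position: [0.5636, -0.2101, 0.1237]
tool_rot: [[0.983, 0.181, 0.001], [0.181, -0.983, -0.001], [0.0, 0.002, -1.0]]
ft_force: [0.4, 2.3, -1.5]
grip_width: 0.0089
gripper_force: 59.2
[ 0.54214811 -0.01904726 -0.00854031]
```

```bash
python3 -m jog '[[0,0,0,0,-0.0006,0.001,0],[0,0,0,0,0,0.001,0],[0,0,0,0,0,0,0]]'; python3 -c "
from h import *;print(observe()['wrist_torque'])"
```

```text
time_s: 9.82
position: [0.5636, -0.2099, 0.1218]
tool_rot: [[0.983, 0.182, 0.001], [0.182, -0.983, -0.002], [0.0, 0.002, -1.0]]
ft_force: [-0.2, 0.9, -1.0]
grip_width: 0.009
gripper_force: 59.1
[ 0.12031672 -0.04230936  0.00750895]
```

```bash
python3 -m jog '[[0,0,0,0,-0.0002,0.001,0],[0,0,0,0,0,0.001,0],[0,0,0,0,0,0.001,0],[0,0,0,0,0,0,0]]'; python3 -c "
from h import *;print(observe()['wrist_torque'])"
```

```text
time_s: 10.32
position: [0.5636, -0.2096, 0.1188]
tool_rot: [[0.983, 0.182, 0.001], [0.182, -0.983, -0.002], [0.001, 0.002, -1.0]]
ft_force: [0.6, -1.1, -1.3]
grip_width: 0.009
gripper_force: 59.1
[ 0.00389031 -0.0468216   0.03616407]
```

Tip is now below any possible face height: the blade is in the slot. Continuing down in small steps.

```bash
python3 -m jog '[[0,0,0,0,0,0.0015,0],[0,0,0,0,0,0.0015,0],[0,0,0,0,0,0.001,0],[0,0,0,0,0,0,0]]'; python3 -c "
from h import *;print(observe()['wrist_torque'])"
```

```text
time_s: 10.82
position: [0.5635, -0.2095, 0.1148]
tool_rot: [[0.983, 0.182, 0.001], [0.182, -0.983, -0.002], [0.0, 0.002, -1.0]]
ft_force: [0.8, -0.5, -1.9]
grip_width: 0.0094
gripper_force: 59.1
[-0.03203628 -0.13817889  0.05740577]
```

```bash
python3 -m jog '[[0,0,0,0,0,0.001,0],[0,0,0,0,0,0.001,0],[0,0,0,0,0,0,0]]'; python3 -c "
from h import *;print(observe()['wrist_torque'])"
```

```text
time_s: 11.2
position: [0.5636, -0.2095, 0.1128]
tool_rot: [[0.983, 0.182, 0.001], [0.182, -0.983, -0.002], [0.001, 0.002, -1.0]]
ft_force: [-0.1, 0.0, -0.7]
grip_width: 0.0092
gripper_force: 59.1
[ 0.00978175 -0.10819004 -0.00895346]
```

```bash
python3 -m jog '[[0,0,0,0,0,0.001,0],[0,0,0,0,0,0.0008,0],[0,0,0,0,0,0,0]]'
```

```text
time_s: 11.58
position: [0.5636, -0.2095, 0.111]
tool_rot: [[0.983, 0.182, 0.001], [0.182, -0.983, -0.002], [0.001, 0.002, -1.0]]
ft_force: [0.6, -0.4, -1.0]
grip_width: 0.0087
gripper_force: 59.1
```

```bash
python3 -m jog '[[0,0,0,0,0,0.0007,0],[0,0,0,0,0,0,0]]'
```

```text
time_s: 11.82
position: [0.5636, -0.2096, 0.1108]
tool_rot: [[0.983, 0.182, 0.001], [0.182, -0.983, -0.002], [0.001, 0.002, -1.0]]
ft_force: [0.5, 0.7, 3.2]
grip_width: 0.0089
gripper_force: 59.9
```

```bash
python3 -m jog '[[0,0,-0.1,0,0,0,0],[0,0,-0.1,0,0,0,0],[0,0,-0.1,0,0,0,0],[0,0,-0.1,0,0,0,0],[0,0,0,0,0,0,0]]'; python3 -c "
from h import *;print(observe()['wrist_torque'])"
```

```text
time_s: 12.45
position: [0.5636, -0.2096, 0.1108]
tool_rot: [[0.835, 0.55, 0.001], [0.55, -0.835, -0.002], [-0.0, 0.003, -1.0]]
ft_force: [-0.7, 1.0, 4.6]
grip_width: 0.0089
gripper_force: 60.0
[ 0.10143569  0.19110292 -0.04044188]
```

```bash
python3 -m jog '[[0,0,-0.12,0,0,0,0],[0,0,-0.12,0,0,0,0],[0,0,-0.12,0,0,0,0],[0,0,-0.12,0,0,0,0],[0,0,-0.12,0,0,0,0],[0,0,-0.12,0,0,0,0],[0,0,-0.12,0,0,0,0],[0,0,-0.132,0,0,0,0],[0,0,0,0,0,0,0],[0,0,0,0,0,0,0]]'; python3 - <<'E'
from h import *
o=observe();R=o['tool_rot'];print(o['wrist_torque'],np.degrees(np.arctan2(R[1,0],R[0,0])))
d=grab('wrist','w6');c=grab('scene','c6');s=grab('side','s6')
a=cv2.resize(c['pixels'][170:270,80:180],None,fx=4,fy=4,interpolation=2);b=cv2.resize(s['pixels'][80:180,222:322],None,fx=4,fy=4,interpolation=2)
cv2.imwrite('pics/crop6.png',np.hstack([a,b])[:,:,::-1])
E
```

```text
time_s: 13.7
position: [0.5635, -0.2096, 0.1107]
tool_rot: [[0.02, 1.0, 0.001], [1.0, -0.02, -0.002], [-0.002, 0.001, -1.0]]
ft_force: [-1.5, 0.3, 5.9]
grip_width: 0.0088
gripper_force: 60.2
[ 0.0580262   0.43770984 -0.00091992] 88.87535193231258
```

View pics/crop6.png

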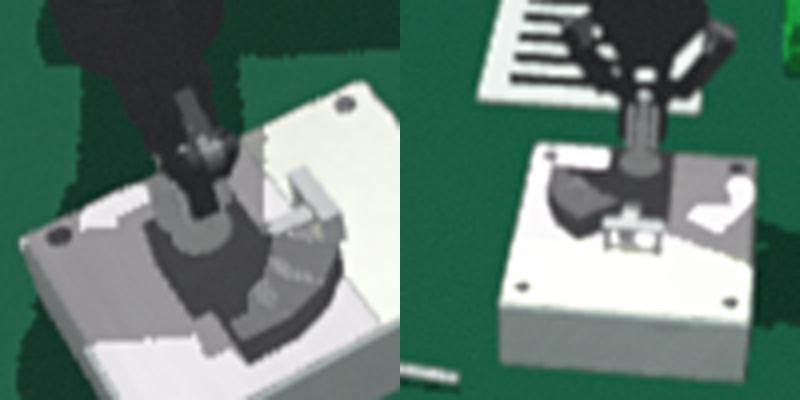

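The crop shows the flange on the boss and the tongue reaching under the keeper at about scene (153,224). I let go and rise.

```bash
python3 -m jog '[[0,0,0,0,0,-0.0005,0],[0,0,0,0,0,0,0],[0,0,0,0,0,0,45],[0,0,0,0,0,0,45],[0,0,0,0,0,0,45],[0,0,0,0,0,-0.02,45],[0,0,0,0,0,-0.04,45],[0,0,0,0,0,-0.05,45],[0,0,0,-0.05,0,-0.03,45],[0,0,0,0,0,0,45]]'; python3 - <<'E'
from h import *
d=grab('wrist','w7');c=grab('scene','c7');s=grab('side','s7')
k=lambda i,f:cv2.resize(i,None,fx=f,fy=f,interpolation=2)
print(proj(d,[.5636,-.2096,.139]))
cv2.imwrite('pics/crop7.png',np.hstack([k(c['pixels'][180:270,80:170],3),k(s['pixels'][90:180,232:322],3),k(d['pixels'][120:300,170:350],1.5)])[:,:,::-1])
E
```

```text
time_s: 15.1
position: [0.5629, -0.2621, 0.253]
tool_rot: [[0.019, 1.0, 0.005], [1.0, -0.019, -0.005], [-0.005, 0.005, -1.0]]
ft_force: [0.1, 1.4, -0.7]
grip_width: 0.0384
gripper_force: 0.0
[[256.88232079 128.10756826]]
```

View pics/crop7.png

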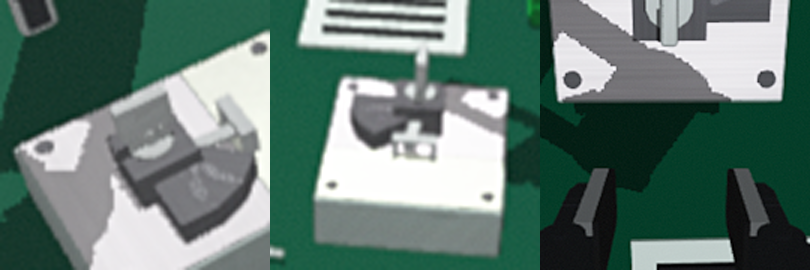

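The key stands upright, flange on the boss and handle edge-on towards the keeper (side about (283,113)), with the tongue under the keeper. The hand is clear.

```bash
python3 -c "
from rig import job;print(job.close_job())"
```

```text
the job is handed in; nothing more can be done
None
```

The key is fully home in the lock, turned to 88.9° world (about 90° to the box) so its handle points at the keeper with the tongue under it, and released. I handed the job in at about 15 s; the hand-in gave no verdict.

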